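# Wind down the wing nuts of a book press with a fingertip

### The job

A freshly glued pattern book lies in the wooden press, but both brass wing nuts are still loose. Turn each nut clockwise (seen from above) until it is fully home and stops, by pushing its ears round with the fingertips, stroke after stroke; do not pinch the ears between the fingers. Leave the things standing round the press where they are, and come away at the end.

Things in the scene. Friction and masses are not known exactly. Their poses are not given: they have to be found in the camera images.
- press: wooden book press fixed to the bench: two boards 130 x 250 x 18 mm, a pattern book between them. Origin under its centre on the bench; y along the boards to the left nut, z up. Upper board's top is 58 mm above the bench (flat battens 4 mm more). Studs with wing nuts at y = +92 mm (left) and -92 mm (right).
- left_wings (a point): axis of the left wing nut at its ears' top edge (95 mm above the bench when tight, up to 4 mm more when loose). z up; x along the two ears, turning with the nut (half turn looks the same). Brass; each ear an upright plate 7 mm thick, 27 mm tall, out to 45 mm from the axis, lower edge 10 mm above the upper board when tight. Hub radius 12 mm; hub and stud stay below the ears' top.
- left_nut (a joint): left wing nut (+y end of the press): 0 = tight against a hard stop, negative = rad still to turn. Grows when turned clockwise seen from above; starts at -5.2 to -2.6, other stop at -6.2. Stays where it is left. Friction about 0.05 N m (under 2 N sideways near an ear's end). The nut sinks 0.8 mm per rad.
- right_wings (a point): axis of the right wing nut at its ears' top edge (95 mm above the bench when tight, up to 4 mm more when loose). z up; x along the two ears, turning with the nut (half turn looks the same). Brass; each ear an upright plate 7 mm thick, 27 mm tall, out to 45 mm from the axis, lower edge 10 mm above the upper board when tight. Hub radius 12 mm; hub and stud stay below the ears' top.
- right_nut (a joint): right wing nut (-y end of the press): 0 = tight against a hard stop, negative = rad still to turn. Grows when turned clockwise seen from above; starts at -5.2 to -2.6, other stop at -6.2. Stays where it is left. Friction about 0.05 N m (under 2 N sideways near an ear's end). The nut sinks 0.8 mm per rad.
- spool_black: spool of black thread, 62x68x45 mm tall, loose bystander standing on the bench near the press; origin under its centre
- beeswax: yellow beeswax cake, 35x52x19 mm tall, loose bystander standing on the bench near the press; origin under its centre
- wax_pot: white lidded pot, 50 mm across, 57 mm tall, loose bystander standing on the bench near the press; origin under its centre
- glue_tin: small tin with a teal label, 58 mm across, 72 mm tall, loose bystander standing on the bench near the press; origin under its centre

How it is judged:
At the end, for the whole second after the job is handed in: Both wing nuts are within 0.15 rad of their tight stop and at rest; spool, wax cake, pot and tin stand upright within 20 mm of where they stood (value of joint each of left_nut, right_nut above -0.15 rad and velocity of joint left_nut between -0.1 and 0.1 rad/s and velocity of joint right_nut between -0.1 and 0.1 rad/s and distance of each of spool_black, beeswax, wax_pot, glue_tin from where it was at the start of the episode below 0.02 m and angle between each of spool_black, beeswax, wax_pot, glue_tin's own z axis and vertical below 0.2 rad); the robot touches nothing.
It fails at once if an ear of a wing nut was pinched between the fingers (over 2 N on both of its faces at once) ((contact force between the fingers and left_a_drive above 2 N and contact force between the fingers and left_a_back above 2 N) or (contact force between the fingers and left_b_drive above 2 N and contact force between the fingers and left_b_back above 2 N) or (contact force between the fingers and right_a_drive above 2 N and contact force between the fingers and right_a_back above 2 N) or (contact force between the fingers and right_b_drive above 2 N and contact force between the fingers and right_b_back above 2 N)).
It fails at once if a thing standing round the press was lifted, knocked over or shifted by more than 20 mm (distance of any of spool_black, beeswax, wax_pot, glue_tin from where it was at the start of the episode above 0.02 m or angle between any of spool_black, beeswax, wax_pot, glue_tin's own z axis and vertical above 0.2 rad).
It also fails if it takes over 72 s, if anything falls off the work surface, if the arm or the gripper's body presses on something with over 40 N, if the wrist force passes 120 N, or if a joint passes its speed limit or range.

### The arm

A 7-joint arm with a two-finger parallel gripper is mounted at the origin on a cart in front of the work surface, level with it; the furniture and walls round the work are solid. World frame = base frame: x ahead of the robot, y to its left, z up, the work surface at z = 0. Lengths are in m, angles in rad, forces in N, time in s.
With the tool pointing down it reaches from about 0.425 to 0.825 m from the base axis. Payload 3.6 kg.
Tool frame: the origin (TCP) lies on the centre line of the jaws, within the pads' length; the fingertips stand 17 mm ahead of it and the grasp point (between the pads) lies 2 mm behind it (ctrl.tip_reach is the distance from the TCP to the fingertips, in m); z points along the fingers, y is the line along which they close (so a half turn about z gives the same grasp; the last joint's range is limited). The gripper opens to 93 mm and grips with 3 to 60 N. Pads are 15 mm wide; open, the fingers measure 128 mm over their backs; the gripper's body (75 mm by 188 mm) begins 65 mm behind the grasp point.
Start: joints at [-1.139, 0.615, -0.013, 1.423, 0.008, 1.103, -0.04], TCP at [0.288, 0.583, 0.197] pointing down, gripper open.
Joint ranges: [-3.12, 3.12], [-0.3, 2.06], [-1.34, 1.32], [0.26, 2.42], [-1.36, 4.5], [0.01, 1.98], [-2.84, 2.84]. Speed limits (rad/s): [2.79, 2.79, 3.14, 3.14, 3.14, 3.14, 3.14].

### API

Orientations are given as a 3x3 rotation matrix whose columns are the frame's x, y, z axes.
In Python, from plant import ctrl gives the robot as it stands.
- The arm moves only by the tool step_arm, never from a script. Its argument "steps" is a list of rows, each an object of numbers: "dx", "dy", "dz": the shift along the world's x, y, z in m; "ax", "ay", "az": the turn, a rotation vector about the world's x, y, z in rad. A call has 1 to 8 rows; each row shifts and turns the commanded pose from where the row before left it; what a row does not reach is not made up. A row lasts 1/10 s, in which the tool goes at most 50 mm and 8.59 degrees, less where a joint would pass 70% of its speed; a pose out of reach is approached as far as the arm can. A call is refused whole if a number of a shift passes 0.05 or a number of a turn 0.15, either way. A call with a gripper value outside its range is refused whole. "hand" is the closure, from 0 (fully open) to 1 (shut), set as the call begins (left out, the last holds). The fingers move at their own pace and stop on an object; "grip_force" is the grip in N (left out, the last holds). Time passes only in rows, so rows that do not move let the fingers close. It gives the time, the measured TCP pose, the force, the opening and the grip force at its end, in the units of the state.
- ctrl.get_state(): the state, without advancing time (a new reading comes with each control period).
- ctrl.snapshot(name): name is "side" or "top"; returns a dict with "frame" (480x640x3 uint8, blue, green, red), "vertical_fov" (degrees; the focal length in pixels is half the picture's height over the tangent of half this angle, whatever the lens; pixels are square), "cx", "cy" (the principal point, pixels), "k1" (the pictures are not rectified: a ray, as slopes to the right and down, at radius r is drawn at 1 + k1 r^2 times it, then the intrinsics apply), "rvec" (rotation vector, rad) and "tvec" (3), from world to camera coordinates, as OpenCV has them. Camera axes: x right, y down, z forward; pixel columns grow to the right and rows downward; lengths in m; the calibration is good to about 2 mm. A picture is of the moment at which its call begins. There is no depth.
- ctrl.close_job(): hands the job in; it is judged then, once.
The state is a dict: "clock": time; "qpos": joint angles; "joint_velocities": joint speeds; "joint_efforts": joint torques, N m; "position": TCP position; "orientation": TCP orientation; "wrist_force": force on the tool from outside, world axes, zero at the start; "torque": the same for the moment, N m; "opening": opening from 0.0 (shut) to 1.0 (fully open); "finger_force": force on a finger pad.
Only numpy, scipy, OpenCV 4.12 (cv2) and the standard library are available. Lean on these libraries where they do the work, as an engineer would, in place of code of your own. Each camera call takes 0.05 s, during which the arm holds its last target. There are 200 camera calls.

## Working session

There is one attempt and no reset: what is moved stays moved. The work goes in short steps, Python scripts to look and compute and a tool call to move; the robot and the scene stay as the last step left them, time stands still between calls to the robot, and variables do not carry over. Pictures are saved under pics/ and viewed, at most 10 in all, crops included, and the job is handed in when it is done.

Besides the shell and the picture viewer there is one more tool, called after "Call:" as name(argument=value, ...), one argument or row to a line, values as JSON. step_arm: Moves the arm, as the interface text tells. Its arguments: {"type":"object","properties":{"steps":{"type":"array","items":{"type":"object","properties":{"dx":{"type":"number"},"dy":{"type":"number"},"dz":{"type":"number"},"ax":{"type":"number"},"ay":{"type":"number"},"az":{"type":"number"}}}},"hand":{"type":"number"},"grip_force":{"type":"number"}},"required":["steps"]}

```bash
mkdir -p pics; ls; python3 - <<'E'
from plant import ctrl
import cv2,numpy as np
s=ctrl.get_state();print(s)
for n in("top","side"):
    d=ctrl.snapshot(n);cv2.imwrite(f"pics/{n}0.png",d.pop("frame"));print(n,d)
E
```

```text
pics
{'clock': 0.0, 'qpos': array([-1.13849539,  0.61592963, -0.01260474,  1.42488281,  0.00813732,
        1.10340091, -0.04041458]), 'joint_velocities': array([ 0.00065945, -0.00031875, -0.00017191, -0.00066084,  0.00023532,
        0.00110489, -0.00018322]), 'joint_efforts': array([ 3.46715515e-04, -4.58939731e+01,  2.09175115e-01, -1.65745926e+01,
       -6.10177475e-02,  2.04622565e-02,  2.43371014e-04]), 'position': array([0.2875023 , 0.58201801, 0.19587988]), 'orientation': array([[-8.96610421e-01,  4.42818938e-01, -1.06837266e-03],
       [ 4.42820220e-01,  8.96607378e-01, -2.33730001e-03],
       [-7.70898988e-05, -2.56874456e-03, -9.99996698e-01]]), 'wrist_force': array([ 0.10753627, -0.64900473, -0.01901902]), 'torque': array([ 0.01269014, -0.01075709,  0.0056245 ]), 'finger_force': 0.0, 'opening': 1.0011554975113979}
top {'vertical_fov': 52.967254947964875, 'cx': 332.4777354140153, 'cy': 233.0736838448993, 'k1': 0.02411319427350268, 'rvec': array([ 2.14779151, -2.16062964,  0.15320488]), 'tvec': array([-0.08896092,  0.60354374,  0.8535933 ])}
side {'vertical_fov': 42.50583418954812, 'cx': 321.24053776366674, 'cy': 234.07730561565165, 'k1': -0.18558712885858025, 'rvec': array([ 0.01429178,  2.85601371, -1.25981378]), 'tvec': array([0.59331472, 0.12467181, 1.18698521])}
```

View pics/top0.png

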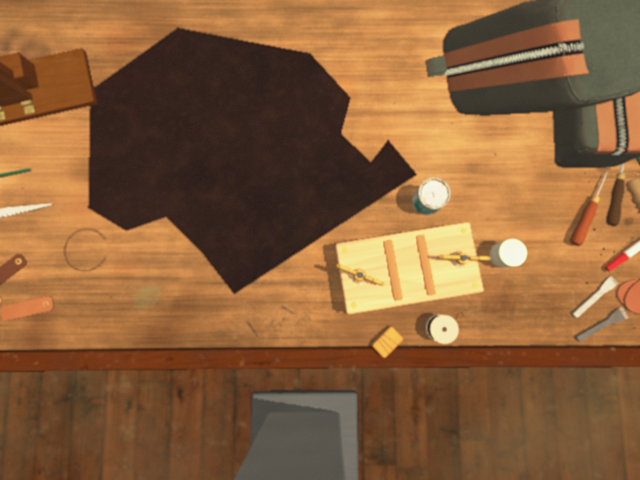

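View pics/side0.png

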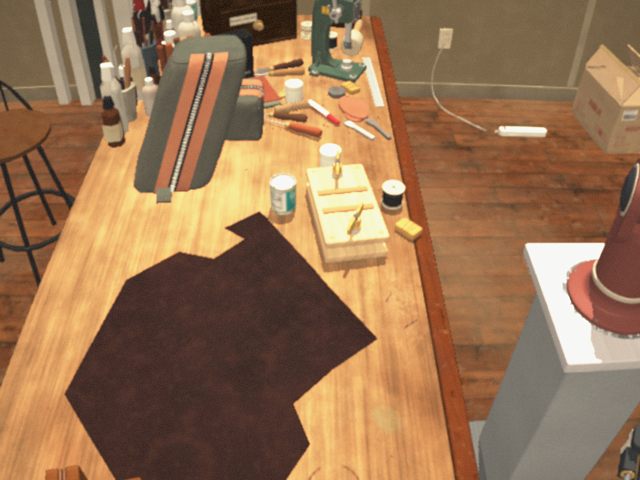

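Top: the press spans (336,223)-(483,312), left nut near (360,274), right nut near (463,258), tin (432,195), pot (509,253), spool (441,329), wax (387,342). Side: the right nut is near (338,170) and the left near (355,220). Next I'll zoom in.

```bash
cat > h.py <<'E'
import cv2,numpy as np
from plant import ctrl
def cam(n):
    d=ctrl.snapshot(n); R=cv2.Rodrigues(d["rvec"])[0]
    f=240/np.tan(np.radians(d["vertical_fov"])/2)
    d["K"]=np.array([[f,0,d["cx"]],[0,f,d["cy"]],[0,0,1]]);d["R"]=R;d["D"]=np.array([d["k1"],0,0,0,0]);return d
def px2w(d,uv,z):
    p=cv2.undistortPoints(np.array(uv,float).reshape(-1,1,2),d["K"],d["D"]).reshape(-1,2)
    r=np.c_[p,np.ones(len(p))]@d["R"]; c=-d["R"].T@d["tvec"]
    return c+r*((z-c[2])/r[:,2])[:,None]
def w2px(d,P):
    return cv2.projectPoints(np.array(P,float).reshape(-1,1,3),d["rvec"],d["tvec"],d["K"],d["D"])[0].reshape(-1,2)
def crop(d,x0,y0,w,h,k,name):
    cv2.imwrite(name,cv2.resize(d["frame"][y0:y0+h,x0:x0+w],None,fx=k,fy=k,interpolation=cv2.INTER_CUBIC))
E
python3 - <<'E'
from h import *
d=cam("top");crop(d,315,170,220,140+50,3.6,"pics/t1.png")
b=d["frame"][215:320,315:500]
s=cam("side");crop(s,260,130,180,135,4.4,"pics/s1.png")
# rough objects
print(px2w(d,[[336,243],[471,223],[483,291],[347,312]],.058).round(3))
print(px2w(d,[[360,274],[463,258]],.097).round(3))
print(px2w(d,[[432,188],[509,253],[444,329],[387,342]],.05).round(3))
E
```

```text
[[ 0.582 -0.099  0.058]
 [ 0.618 -0.346  0.058]
 [ 0.494 -0.361  0.058]
 [ 0.459 -0.117  0.058]]
[[ 0.524 -0.139  0.097]
 [ 0.551 -0.317  0.097]]
[[ 0.686 -0.278  0.05 ]
 [ 0.563 -0.415  0.05 ]
 [ 0.427 -0.291  0.05 ]
 [ 0.405 -0.188  0.05 ]]
```

View pics/t1.png

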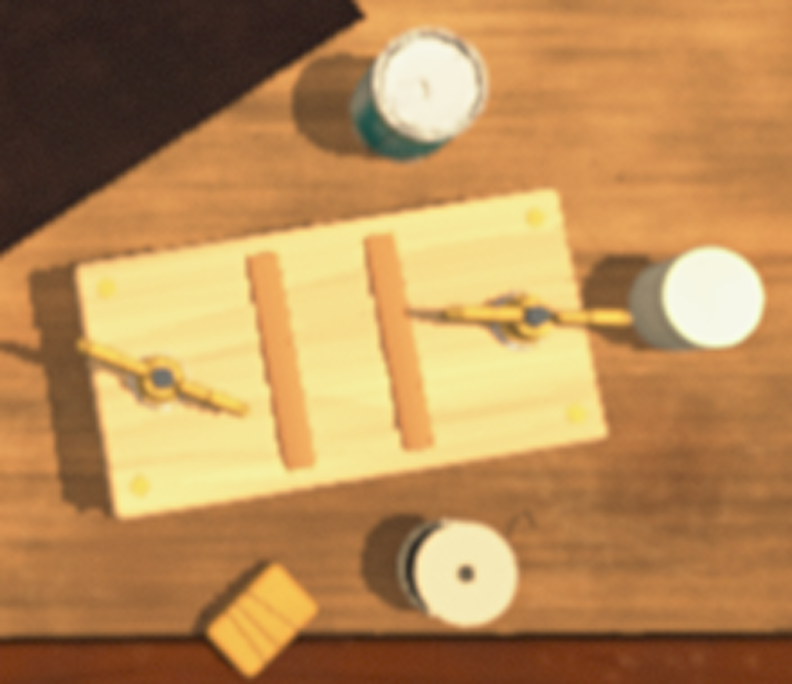

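View pics/s1.png

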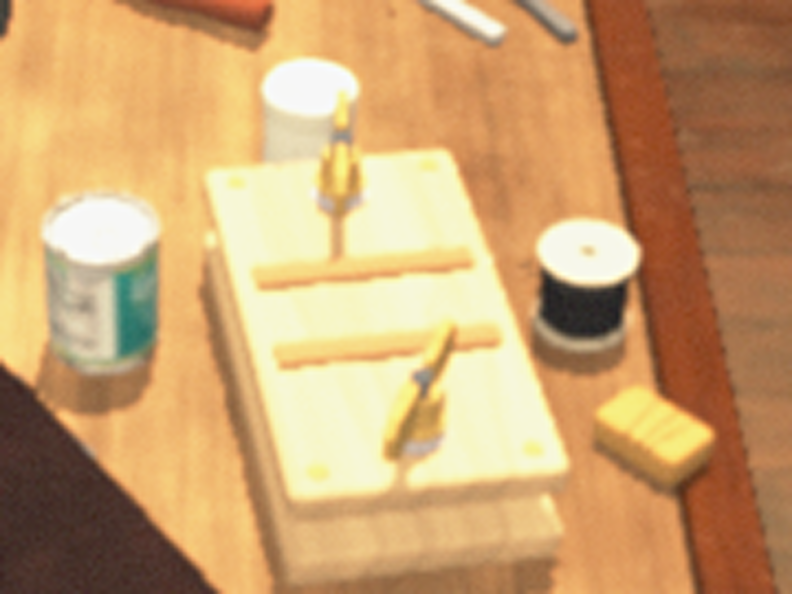

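Top crop: the left ear tips are at about (83,345) and (245,410). The right ear runs from about (447,313) to (632,318), with its stud at (537,316). I'll get the axes and ear angles from these.

```bash
python3 - <<'E'
from h import *
d=cam("top")
c=lambda a:np.array(a,float)/3.6+[315,170]-.36
W=px2w(d,c([[83,345],[245,410],[447,313],[632,318]]),.096)
for a,b in((0,1),(2,3)):
    v=W[a]-W[b];print(((W[a]+W[b])/2).round(4),np.linalg.norm(v[:2]).round(4),np.degrees(np.arctan2(v[1],v[0])).round(1))
C=px2w(d,c([[77,268],[556,190],[607,436],[119,517]]),.058);print(C.round(4))
m=C.mean(0);y=(C[0]-C[1]+C[3]-C[2]);y/=np.linalg.norm(y);print("nuts",m+.092*y,m-.092*y)
S=cam("side");cs=lambda a:np.array(a,float)/4.4+[260,130]-.4
print(px2w(S,cs([[450,328],[392,450],[343,97],[327,190]]),.096).round(4))
E
```

```text
[ 0.5233 -0.1394  0.096 ] 0.0833 67.8
[ 0.552  -0.3204  0.096 ] 0.0887 88.1
[[ 0.5805 -0.0988  0.058 ]
 [ 0.619  -0.3422  0.058 ]
 [ 0.4949 -0.3619  0.058 ]
 [ 0.4564 -0.1186  0.058 ]]
nuts [ 0.52333888 -0.13951992  0.058     ] [ 0.55207788 -0.32126168  0.058     ]
[[ 0.5106 -0.169   0.096 ]
 [ 0.5412 -0.0862  0.096 ]
 [ 0.5527 -0.3524  0.096 ]
 [ 0.5633 -0.2737  0.096 ]]
```

Call:
step_arm(
  hand=1,
  grip_force=10,
  steps=[
    {"dx":0.0114,"dy":-0.0394},
    {"dx":0.0114,"dy":-0.0394},
    {"dx":0.0114,"dy":-0.0394},
    {"dx":0.0114,"dy":-0.0394},
    {"dx":0.0114,"dy":-0.0394},
    {"dx":0.0114,"dy":-0.0394},
    {"dx":0.0114,"dy":-0.0394},
    {"dx":0.0114,"dy":-0.0394},
  ],
)

```text
$.steps[0]: bad value
```

Call:
step_arm(
  steps=[
    {"dx":0.0114,"dy":-0.0394},
    {"dx":0.0114,"dy":-0.0394},
    {"dx":0.0114,"dy":-0.0394},
    {"dx":0.0114,"dy":-0.0394},
    {"dx":0.0114,"dy":-0.0394},
    {"dx":0.0114,"dy":-0.0394},
    {"dx":0.0114,"dy":-0.0394},
    {"dx":0.0114,"dy":-0.0394},
  ],
)

```text
$.steps[0]: bad value
```

Call:
step_arm(
  steps=[
    {"dx":0.0114,"dy":-0.0394},
    {"dx":0.0114,"dy":-0.0394},
    {},
    {},
    {},
  ],
)

```text
$.steps[0]: bad value
```

Call:
step_arm(
  hand=1,
  grip_force=10,
  steps=[
    {"dx":0.0114,"dy":-0.0394,"dz":0,"ax":0,"ay":0,"az":0},
    {"dx":0.0114,"dy":-0.0394,"dz":0,"ax":0,"ay":0,"az":0},
    {"dx":0.0114,"dy":-0.0394,"dz":0,"ax":0,"ay":0,"az":0},
    {"dx":0.0114,"dy":-0.0394,"dz":0,"ax":0,"ay":0,"az":0},
    {"dx":0.0114,"dy":-0.0394,"dz":0,"ax":0,"ay":0,"az":0},
    {"dx":0.0114,"dy":-0.0394,"dz":0,"ax":0,"ay":0,"az":0},
    {"dx":0.0114,"dy":-0.0394,"dz":0,"ax":0,"ay":0,"az":0},
    {"dx":0.0114,"dy":-0.0394,"dz":0,"ax":0,"ay":0,"az":0},
  ],
)

```text
clock: 1.1
position: [0.3794, 0.266, 0.1973]
orientation: [[-0.897, 0.443, 0.001], [0.443, 0.897, 0.0], [-0.0, 0.001, -1.0]]
wrist_force: [1.2, 0.9, -0.8]
opening: 0.362
finger_force: 0.0
```

Call:
step_arm(
  steps=[
    {"dx":0.0114,"dy":-0.0394,"dz":0,"ax":0,"ay":0,"az":0},
    {"dx":0.0114,"dy":-0.0394,"dz":0,"ax":0,"ay":0,"az":0},
    {"dx":0.0114,"dy":-0.0394,"dz":0,"ax":0,"ay":0,"az":0},
    {"dx":0.0114,"dy":-0.0394,"dz":0,"ax":0,"ay":0,"az":0},
    {"dx":0.0114,"dy":-0.0394,"dz":0,"ax":0,"ay":0,"az":0},
    {"dx":0.0114,"dy":-0.0394,"dz":0,"ax":0,"ay":0,"az":0},
    {"dx":0.0114,"dy":-0.0394,"dz":0,"ax":0,"ay":0,"az":0},
    {"dx":0.0114,"dy":-0.0394,"dz":0,"ax":0,"ay":0,"az":0},
  ],
)

```text
clock: 1.9
position: [0.4706, -0.0492, 0.1973]
orientation: [[-0.897, 0.443, 0.001], [0.443, 0.897, 0.0], [-0.001, 0.0, -1.0]]
wrist_force: [0.6, -0.4, 0.2]
opening: 0.004
finger_force: 0.0
```

Call:
step_arm(
  steps=[
    {"dx":0.0114,"dy":-0.0394,"dz":0,"ax":0,"ay":0,"az":0},
    {"dx":0.0114,"dy":-0.0394,"dz":0,"ax":0,"ay":0,"az":0},
    {"dx":0,"dy":0,"dz":0,"ax":0,"ay":0,"az":0},
    {"dx":0,"dy":0,"dz":-0.02,"ax":0,"ay":0,"az":0},
    {"dx":0,"dy":0,"dz":-0.02,"ax":0,"ay":0,"az":0},
  ],
)

```text
clock: 2.4
position: [0.4935, -0.1263, 0.157]
orientation: [[-0.896, 0.443, 0.002], [0.443, 0.896, 0.0], [-0.002, 0.001, -1.0]]
wrist_force: [-0.7, 0.1, -0.8]
opening: 0.008
finger_force: 0.0
```

```bash
python3 - <<'E'
from h import *
print(ctrl.tip_reach)
d=cam("side");crop(d,240,60,240,180,3.3,"pics/s2.png")
print(ctrl.get_state()["position"],ctrl.get_state()["opening"],ctrl.get_state()["qpos"].round(2))
E
```

```text
0.017
[ 0.49084938 -0.12531332  0.15367154] 0.004524629745834926 [ 0.11  0.45  0.14  1.89 -0.08  0.81  1.41]
```

View pics/s2.png

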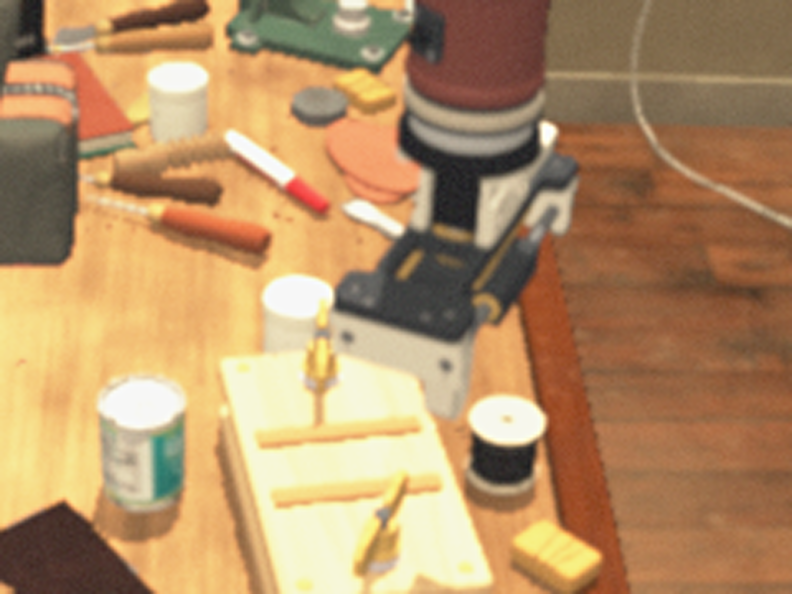

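The side crop shows the closed gripper by the left nut, with a white plate from (330,310) to (470,415). I'll project the tip to see which part that is.

```bash
python3 - <<'E'
from h import *
s=ctrl.get_state();p=s["position"];R=s["orientation"];print(p)
d=cam("side")
P=[p+R@np.array(a) for a in([0,0,0],[0,0,.017],[.0075,.0175,.017],[-.0075,.0175,.017],[-.0075,-.0175,.017],[.0075,-.0175,.017],[.0375,.094,-.067],[-.0375,.094,-.067],[-.0375,-.094,-.067],[.0375,-.094,-.067])]
print(((w2px(d,P)-[240,60])*3.3).round())
t=cam("top");cv2.imwrite("pics/t2.png",cv2.resize(t["frame"][150:360,290:570],None,fx=2.8,fy=2.8,interpolation=cv2.INTER_CUBIC))
print(((w2px(t,P)-[290,150])*2.8).round())
E
```

```text
[ 0.49084938 -0.12531332  0.15367154]
[[447. 447.]
 [445. 470.]
 [446. 491.]
 [422. 484.]
 [444. 449.]
 [468. 456.]
 [457. 468.]
 [324. 428.]
 [454. 252.]
 [574. 284.]]
[[179. 401.]
 [177. 401.]
 [145. 400.]
 [156. 376.]
 [210. 403.]
 [199. 426.]
 [ -8. 384.]
 [ 55. 256.]
 [380. 413.]
 [320. 546.]]
```

View pics/t2.png

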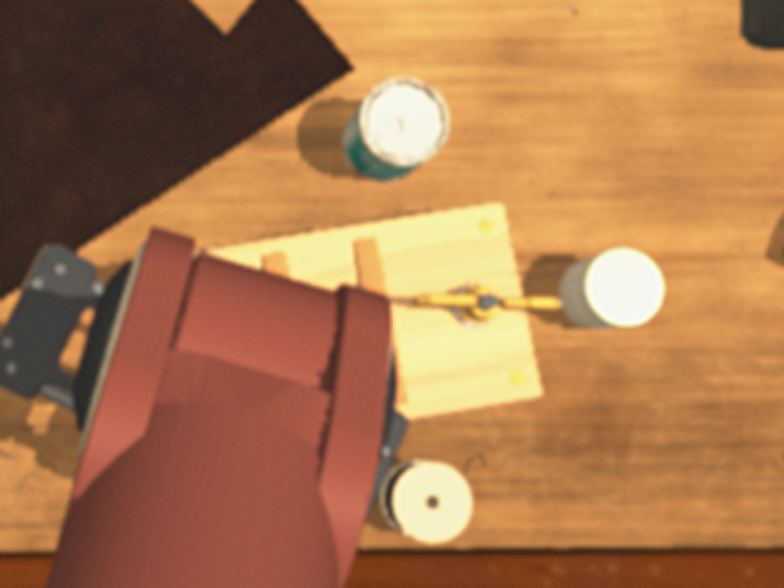

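The top view agrees with the predicted gripper body, but the side view shows it about 80 crop px higher than predicted. I'll check the side picture against known points.

```bash
python3 - <<'E'
from h import *
d=cam("side")
P=[[.5233,-.1395,.096],[.552,-.321,.096],[.5805,-.0988,.058],[.619,-.342,.058],[.495,-.362,.058],[.4564,-.1186,.058]]
print(((w2px(d,P)-[240,60])*3.3).round())
s=ctrl.get_state();print(s["position"],s["clock"])
crop(d,240,60,240,180,3.3,"pics/s3.png")
E
```

```text
[[384. 507.]
 [325. 330.]
 [289. 600.]
 [224. 357.]
 [403. 340.]
 [493. 578.]]
[ 0.49305024 -0.1259151   0.1572342 ] 2.6
```

View pics/s3.png

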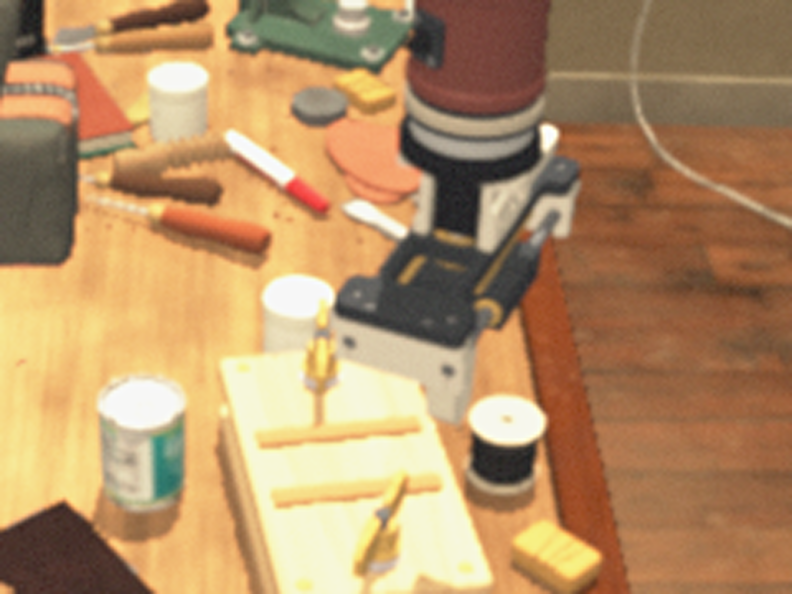

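```bash
python3 - <<'E'
from h import *
s=ctrl.get_state();p=s["position"]
print(p)
for n in("side","top"):
    d=cam(n)
    print(n,"cam",(-d["R"].T@d["tvec"]).round(3),"base",w2px(d,[[0,0,0]]).round())
    print(w2px(d,[[p[0],p[1],z] for z in(.137,.157,.2,.22,.25,.3,.35,.4)]).round().tolist())
    a=cv2.imread(f"pics/{n}0.png")
    m=(cv2.absdiff(cv2.GaussianBlur(a,(5,5),0),cv2.GaussianBlur(d["frame"],(5,5),0)).max(2)>25)
    m=cv2.morphologyEx(m.astype(np.uint8),cv2.MORPH_OPEN,np.ones((3,3)))
    cv2.imwrite(f"pics/m_{n}.png",m*255)
    if n=="side":
        for r in range(120,245,5):
            c=np.where(m[r,280:480])[0]+280
            print(r,c.min() if len(c) else None,c.max() if len(c) else None,len(c))
E
```

```text
[ 0.49305024 -0.1259151   0.1572342 ]
side cam [0.619 0.783 0.884] base [[615. 296.]]
[[374.0, 202.0], [374.0, 194.0], [376.0, 176.0], [377.0, 167.0], [378.0, 153.0], [380.0, 130.0], [382.0, 105.0], [385.0, 79.0]]
120 370 414 45
125 364 413 50
130 361 412 50
135 357 403 47
140 354 403 50
145 343 401 59
150 341 397 57
155 341 395 55
160 341 386 46
165 343 383 40
170 352 382 30
175 366 382 17
180 368 381 14
185 370 379 10
190 None None 0
195 None None 0
200 None None 0
205 None None 0
210 None None 0
215 None None 0
220 None None 0
225 None None 0
230 None None 0
235 365 372 8
240 None None 0
top cam [ 0.482 -0.086  0.928] base [[282. 578.]]
[[354.0, 292.0], [354.0, 292.0], [356.0, 291.0], [357.0, 291.0], [358.0, 291.0], [360.0, 290.0], [363.0, 289.0], [366.0, 288.0]]
```

```bash
python3 - <<'E'
from h import *
a=cv2.imread("pics/side0.png");b=cam("side")["frame"]
g=cv2.absdiff(cv2.GaussianBlur(a,(5,5),0),cv2.GaussianBlur(b,(5,5),0)).max(2)
for r in range(176,216,3): print(r,g[r,358:392:2].tolist())
s=ctrl.get_state();from scipy.spatial.transform import Rotation
print(s["qpos"],s["orientation"].round(3))
d=cam("side");print(px2w(d,[[375,187]],.137),px2w(d,[[375,187]],.175))
E
```

```text
176 [3, 4, 3, 3, 17, 58, 80, 84, 83, 80, 70, 55, 26, 5, 3, 2, 3]
179 [4, 4, 4, 4, 8, 42, 74, 78, 77, 68, 53, 43, 17, 3, 2, 4, 4]
182 [4, 4, 4, 4, 2, 15, 55, 69, 70, 62, 45, 31, 8, 3, 2, 3, 2]
185 [4, 4, 4, 5, 2, 6, 20, 46, 55, 49, 33, 14, 4, 3, 2, 2, 2]
188 [3, 3, 3, 4, 3, 5, 5, 5, 8, 10, 8, 3, 4, 3, 2, 2, 3]
191 [3, 3, 4, 3, 4, 5, 4, 3, 2, 3, 3, 3, 3, 3, 3, 3, 3]
194 [3, 4, 4, 4, 4, 3, 3, 3, 2, 5, 3, 3, 2, 1, 2, 2, 2]
197 [4, 5, 4, 3, 5, 5, 5, 3, 4, 4, 4, 3, 3, 2, 1, 2, 2]
200 [4, 4, 4, 3, 3, 4, 4, 3, 4, 3, 3, 3, 2, 2, 3, 1, 1]
203 [5, 3, 4, 4, 3, 3, 3, 3, 4, 4, 3, 4, 4, 2, 3, 1, 1]
206 [3, 3, 3, 4, 3, 2, 2, 3, 3, 4, 2, 5, 5, 4, 3, 3, 3]
209 [3, 3, 3, 3, 2, 4, 2, 3, 3, 4, 3, 4, 3, 4, 4, 4, 4]
212 [3, 3, 4, 5, 5, 4, 4, 4, 3, 2, 2, 3, 3, 3, 3, 3, 2]
215 [3, 2, 3, 4, 4, 4, 4, 3, 2, 3, 4, 3, 3, 4, 3, 3, 4]
[ 0.11059342  0.4467492   0.13944513  1.88072859 -0.08251461  0.81745766
  1.40539596] [[-0.897  0.442  0.002]
 [ 0.442  0.897 -0.   ]
 [-0.002  0.001 -1.   ]]
[[ 0.48680815 -0.17246045  0.137     ]] [[ 0.49355109 -0.12384557  0.175     ]]
```

Call:
step_arm(
  steps=[
    {"dx":0,"dy":0,"dz":-0.016,"ax":0,"ay":0,"az":0},
    {"dx":0,"dy":0,"dz":-0.016,"ax":0,"ay":0,"az":0},
    {"dx":0,"dy":0,"dz":-0.016,"ax":0,"ay":0,"az":0},
    {"dx":0,"dy":0,"dz":-0.01,"ax":0,"ay":0,"az":0},
    {"dx":0,"dy":0,"dz":0,"ax":0,"ay":0,"az":0},
  ],
)

```text
clock: 3.3
position: [0.4924, -0.1262, 0.0983]
orientation: [[-0.897, 0.443, -0.002], [0.443, 0.897, 0.0], [0.002, -0.0, -1.0]]
wrist_force: [-0.5, 0.4, -1.1]
opening: 0.007
finger_force: 0.0
```

```bash
cat >> h.py <<'E'
def tip():
    a=cv2.imread("pics/side0.png");d=cam("side")
    g=cv2.absdiff(cv2.GaussianBlur(a,(5,5),0),cv2.GaussianBlur(d["frame"],(5,5),0)).max(2)
    s=ctrl.get_state();p=s["position"]
    print("p",p.round(4),"F",s["wrist_force"].round(1),"open",round(float(s["opening"]),3))
    for z in np.arange(p[2]-.03,p[2]+.06,.01):
        u,v=w2px(d,[[p[0],p[1],z]])[0];print(round(z,3),round(u),round(v),int(g[int(round(v)),int(round(u))]))
    return d
E
python3 -c "
from h import *
d=tip();crop(d,300,110,120,130,4.5,'pics/s4.png')"
```

```text
p [ 0.4931 -0.1264  0.0991] F [ 0.1 -0.7 -0.4] open 0.003
0.069 371 228 71
0.079 372 225 6
0.089 372 221 8
0.099 372 217 7
0.109 373 213 1
0.119 373 209 31
0.129 373 205 28
0.139 374 201 60
0.149 374 197 43
```

View pics/s4.png

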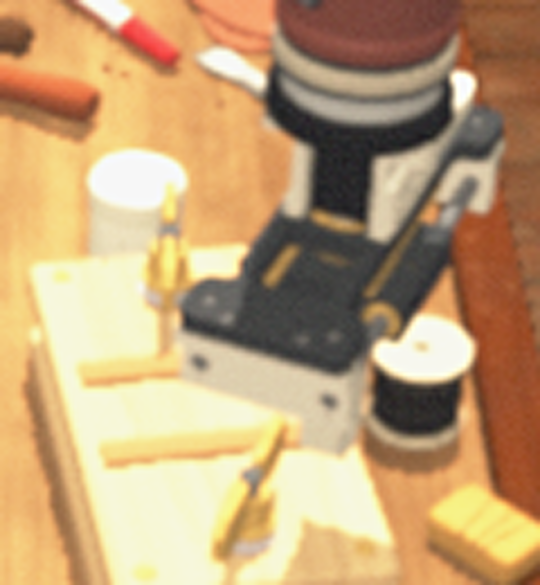

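The last crop shows the plate and finger ending near (345,450), well above the predicted tip pixel (324,513). So when shut, the fingertips really stand about 38 mm higher than documented. I'll go on down slowly, watching the force.

Call:
step_arm(
  steps=[
    {"dx":0,"dy":0,"dz":-0.006,"ax":0,"ay":0,"az":0},
    {"dx":0,"dy":0,"dz":-0.006,"ax":0,"ay":0,"az":0},
    {"dx":0,"dy":0,"dz":-0.006,"ax":0,"ay":0,"az":0},
    {"dx":0,"dy":0,"dz":0,"ax":0,"ay":0,"az":0},
  ],
)

```text
clock: 3.75
position: [0.4924, -0.1262, 0.0803]
orientation: [[-0.897, 0.443, -0.002], [0.443, 0.897, 0.0], [0.002, -0.0, -1.0]]
wrist_force: [0.1, 0.3, 0.6]
opening: 0.005
finger_force: 0.0
```

Call:
step_arm(
  steps=[
    {"dx":0,"dy":0,"dz":-0.003,"ax":0,"ay":0,"az":0},
    {"dx":0,"dy":0,"dz":-0.003,"ax":0,"ay":0,"az":0},
    {"dx":0,"dy":0,"dz":-0.003,"ax":0,"ay":0,"az":0},
    {"dx":0,"dy":0,"dz":0,"ax":0,"ay":0,"az":0},
  ],
)

```text
clock: 4.15
position: [0.4928, -0.1264, 0.0716]
orientation: [[-0.897, 0.443, -0.001], [0.443, 0.897, 0.0], [0.001, -0.0, -1.0]]
wrist_force: [0.2, 0.2, -0.3]
opening: 0.004
finger_force: 0.0
```

```bash
python3 -c "
from h import *
d=tip()"
```

```text
p [ 0.4929 -0.1264  0.0718] F [ 0.1 -0.2 -0.4] open 0.009
0.042 370 238 33
0.052 371 235 70
0.062 371 231 73
0.072 371 227 75
0.082 372 224 72
0.092 372 220 49
0.102 373 216 44
0.112 373 212 71
0.122 373 208 31
```

Call:
step_arm(
  steps=[
    {"dx":0,"dy":0,"dz":-0.003,"ax":0,"ay":0,"az":0},
    {"dx":0,"dy":0,"dz":-0.003,"ax":0,"ay":0,"az":0},
    {"dx":0,"dy":0,"dz":-0.003,"ax":0,"ay":0,"az":0},
    {"dx":0,"dy":0,"dz":-0.003,"ax":0,"ay":0,"az":0},
  ],
)

```text
clock: 4.6
position: [0.493, -0.1264, 0.0597]
orientation: [[-0.897, 0.443, -0.0], [0.443, 0.897, -0.0], [0.0, -0.0, -1.0]]
wrist_force: [0.2, 0.1, 0.0]
opening: 0.001
finger_force: 0.0
```

```bash
python3 -c "
from h import *
d=cam('side');s=ctrl.get_state();print(s['position'],s['wrist_force'])
crop(d,310,140,110,120,5,'pics/s5.png')"
```

```text
[ 0.49265306 -0.12634461  0.05931719] [ 0.03191391 -0.49919939 -0.65913549]
```

View pics/s5.png

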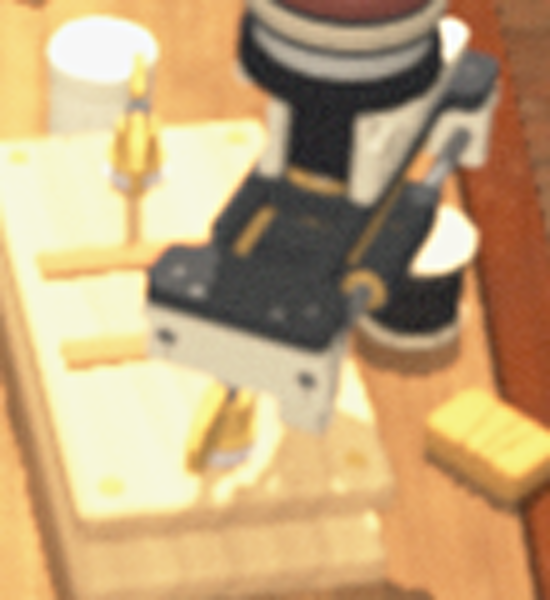

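The last crop shows the finger strip ending near (315,430), beside the left ear and about level with its top. The body plate's lower-left corner is at (150,340). I'll work out both heights.

```bash
python3 - <<'E'
from h import *
d=cam("side");s=ctrl.get_state();p=s["position"];R=s["orientation"];print(p)
def zfit(loc,uv):
    q=p+R@np.array([*loc,0.]);uv=np.array(uv)/5+[310,140]-.4
    zs=np.arange(.02,.3,.002);P=w2px(d,[[q[0],q[1],z] for z in zs]);e=np.linalg.norm(P-uv,axis=1);i=e.argmin();return zs[i].round(3),e[i].round(1)
for y in(.094,.08,.064,.05,.0175): print(y,"plateL",zfit((-.0375,y),(150,340)),"plateR",zfit((.0375,y),(335,350)),"topL",zfit((-.0375,y),(150,280)))
for y in(0,.0175,.05,.094):
  for x in(-.0075,.0,.0075,.0375):print(x,y,"strip",zfit((x,y),(320,432)))
E
```

```text
[ 0.49265427 -0.12634328  0.05954009]
0.094 plateL (np.float64(0.18), np.float64(3.1)) plateR (np.float64(0.202), np.float64(0.3)) topL (np.float64(0.206), np.float64(2.6))
0.08 plateL (np.float64(0.168), np.float64(0.3)) plateR (np.float64(0.192), np.float64(2.6)) topL (np.float64(0.196), np.float64(0.5))
0.064 plateL (np.float64(0.156), np.float64(3.3)) plateR (np.float64(0.178), np.float64(5.3)) topL (np.float64(0.184), np.float64(3.9))
0.05 plateL (np.float64(0.146), np.float64(6.1)) plateR (np.float64(0.168), np.float64(7.6)) topL (np.float64(0.174), np.float64(6.7))
0.0175 plateL (np.float64(0.12), np.float64(12.3)) plateR (np.float64(0.142), np.float64(12.7)) topL (np.float64(0.15), np.float64(13.1))
-0.0075 0 strip (np.float64(0.074), np.float64(5.5))
0.0 0 strip (np.float64(0.076), np.float64(1.9))
0.0075 0 strip (np.float64(0.078), np.float64(1.7))
0.0375 0 strip (np.float64(0.086), np.float64(16.4))
-0.0075 0.0175 strip (np.float64(0.088), np.float64(8.4))
0.0 0.0175 strip (np.float64(0.09), np.float64(4.7))
0.0075 0.0175 strip (np.float64(0.092), np.float64(1.1))
0.0375 0.0175 strip (np.float64(0.1), np.float64(13.8))
-0.0075 0.05 strip (np.float64(0.114), np.float64(14.0))
0.0 0.05 strip (np.float64(0.118), np.float64(10.3))
0.0075 0.05 strip (np.float64(0.12), np.float64(6.5))
0.0375 0.05 strip (np.float64(0.128), np.float64(8.9))
-0.0075 0.094 strip (np.float64(0.15), np.float64(22.4))
0.0 0.094 strip (np.float64(0.154), np.float64(18.5))
0.0075 0.094 strip (np.float64(0.156), np.float64(14.5))
0.0375 0.094 strip (np.float64(0.164), np.float64(1.6))
```

```bash
python3 - <<'E'
import numpy as np
r=.0335;a=np.radians(157-10*np.arange(0,46));x=r*np.cos(a);y=r*np.sin(a)
for i in range(45):print(157-10*i,"->",round(x[i+1]-x[i],4),round(y[i+1]-y[i],4),end=" | ")
E
```

```text
157 -> 0.0027 0.0052 | 147 -> 0.0036 0.0046 | 137 -> 0.0043 0.0039 | 127 -> 0.005 0.0031 | 117 -> 0.0054 0.0022 | 107 -> 0.0057 0.0012 | 97 -> 0.0058 0.0002 | 87 -> 0.0058 -0.0008 | 77 -> 0.0056 -0.0018 | 67 -> 0.0052 -0.0027 | 57 -> 0.0046 -0.0036 | 47 -> 0.0039 -0.0043 | 37 -> 0.0031 -0.005 | 27 -> 0.0022 -0.0054 | 17 -> 0.0012 -0.0057 | 7 -> 0.0002 -0.0058 | -3 -> -0.0008 -0.0058 | -13 -> -0.0018 -0.0056 | -23 -> -0.0027 -0.0052 | -33 -> -0.0036 -0.0046 | -43 -> -0.0043 -0.0039 | -53 -> -0.005 -0.0031 | -63 -> -0.0054 -0.0022 | -73 -> -0.0057 -0.0012 | -83 -> -0.0058 -0.0002 | -93 -> -0.0058 0.0008 | -103 -> -0.0056 0.0018 | -113 -> -0.0052 0.0027 | -123 -> -0.0046 0.0036 | -133 -> -0.0039 0.0043 | -143 -> -0.0031 0.005 | -153 -> -0.0022 0.0054 | -163 -> -0.0012 0.0057 | -173 -> -0.0002 0.0058 | -183 -> 0.0008 0.0058 | -193 -> 0.0018 0.0056 | -203 -> 0.0027 0.0052 | -213 -> 0.0036 0.0046 | -223 -> 0.0043 0.0039 | -233 -> 0.005 0.0031 | -243 -> 0.0054 0.0022 | -253 -> 0.0057 0.0012 | -263 -> 0.0058 0.0002 | -273 -> 0.0058 -0.0008 | -283 -> 0.0056 -0.0018 |
```

Call:
step_arm(
  steps=[
    {"dx":0,"dy":0,"dz":-0.003,"ax":0,"ay":0,"az":0},
    {"dx":0,"dy":0,"dz":-0.003,"ax":0,"ay":0,"az":0},
    {"dx":0,"dy":0,"dz":0,"ax":0,"ay":0,"az":0},
  ],
)

```text
clock: 5.0
position: [0.4927, -0.1264, 0.0536]
orientation: [[-0.897, 0.443, -0.001], [0.443, 0.897, 0.0], [0.001, -0.0, -1.0]]
wrist_force: [-0.1, 0.1, 0.8]
opening: 0.005
finger_force: 0.0
```

10° rows: 157° → 97°.

Call:
step_arm(
  steps=[
    {"dx":0.0027,"dy":0.0052,"dz":0,"ax":0,"ay":0,"az":0},
    {"dx":0.0036,"dy":0.0046,"dz":0,"ax":0,"ay":0,"az":0},
    {"dx":0.0043,"dy":0.0039,"dz":0,"ax":0,"ay":0,"az":0},
    {"dx":0.005,"dy":0.0031,"dz":0,"ax":0,"ay":0,"az":0},
  ],
)

```text
clock: 5.4
position: [0.5092, -0.1088, 0.0541]
orientation: [[-0.897, 0.442, 0.0], [0.442, 0.897, 0.0], [-0.0, 0.0, -1.0]]
wrist_force: [0.7, -0.3, 0.0]
opening: 0.006
finger_force: 0.0
```

Call:
step_arm(
  steps=[
    {"dx":0.0054,"dy":0.0022,"dz":0,"ax":0,"ay":0,"az":0},
    {"dx":0.0057,"dy":0.0012,"dz":0,"ax":0,"ay":0,"az":0},
  ],
)

```text
clock: 5.6
position: [0.5204, -0.1058, 0.0541]
orientation: [[-0.897, 0.442, 0.0], [0.442, 0.897, -0.0], [-0.0, 0.0, -1.0]]
wrist_force: [0.3, -0.1, -0.5]
opening: 0.003
finger_force: 0.0
```

Call:
step_arm(
  steps=[
    {"dx":0.0058,"dy":0.0002,"dz":0,"ax":0,"ay":0,"az":0},
    {"dx":0.0058,"dy":-0.0008,"dz":0,"ax":0,"ay":0,"az":0},
  ],
)

```text
clock: 5.8
position: [0.5297, -0.1068, 0.0536]
orientation: [[-0.896, 0.443, -0.005], [0.443, 0.896, 0.001], [0.004, -0.002, -1.0]]
wrist_force: [-5.2, 0.5, 2.0]
opening: 0.006
finger_force: 1.8
```

Call:
step_arm(
  steps=[
    {"dx":0.0056,"dy":-0.0018,"dz":0,"ax":0,"ay":0,"az":0},
    {"dx":0.0052,"dy":-0.0027,"dz":0,"ax":0,"ay":0,"az":0},
  ],
)

```text
clock: 6.0
position: [0.5405, -0.1107, 0.0533]
orientation: [[-0.896, 0.443, -0.004], [0.443, 0.896, 0.002], [0.005, -0.001, -1.0]]
wrist_force: [-3.2, 1.9, -0.0]
opening: 0.005
finger_force: 1.6
```

The peg is pushing the ear at about 4 N. I'll carry on.

Call:
step_arm(
  steps=[
    {"dx":0.0046,"dy":-0.0036,"dz":0,"ax":0,"ay":0,"az":0},
    {"dx":0.0039,"dy":-0.0043,"dz":0,"ax":0,"ay":0,"az":0},
    {"dx":0.0031,"dy":-0.005,"dz":0,"ax":0,"ay":0,"az":0},
    {"dx":0.0022,"dy":-0.0054,"dz":0,"ax":0,"ay":0,"az":0},
    {"dx":0.0012,"dy":-0.0057,"dz":0,"ax":0,"ay":0,"az":0},
    {"dx":0.0002,"dy":-0.0058,"dz":0,"ax":0,"ay":0,"az":0},
    {"dx":-0.0008,"dy":-0.0058,"dz":0,"ax":0,"ay":0,"az":0},
  ],
)

```text
clock: 6.7
position: [0.5575, -0.1468, 0.0542]
orientation: [[-0.897, 0.443, 0.002], [0.443, 0.897, 0.001], [-0.001, 0.001, -1.0]]
wrist_force: [0.8, 3.0, -0.5]
opening: 0.006
finger_force: 1.3
```

Call:
step_arm(
  steps=[
    {"dx":-0.0018,"dy":-0.0056,"dz":0,"ax":0,"ay":0,"az":0},
    {"dx":-0.0027,"dy":-0.0052,"dz":0,"ax":0,"ay":0,"az":0},
    {"dx":-0.0036,"dy":-0.0046,"dz":0,"ax":0,"ay":0,"az":0},
  ],
)

```text
clock: 7.0
position: [0.5489, -0.1636, 0.0543]
orientation: [[-0.896, 0.443, 0.002], [0.443, 0.896, -0.001], [-0.002, -0.0, -1.0]]
wrist_force: [1.6, 1.4, -0.1]
opening: 0.006
finger_force: 0.9
```

Call:
step_arm(
  steps=[
    {"dx":-0.0043,"dy":-0.0039,"dz":0,"ax":0,"ay":0,"az":0},
    {"dx":-0.005,"dy":-0.0031,"dz":0,"ax":0,"ay":0,"az":0},
  ],
)

```text
clock: 7.2
position: [0.539, -0.1705, 0.0542]
orientation: [[-0.896, 0.443, 0.001], [0.443, 0.896, -0.001], [-0.001, -0.001, -1.0]]
wrist_force: [2.2, 0.2, -0.2]
opening: -0.001
finger_force: 0.8
```

Call:
step_arm(
  steps=[
    {"dx":-0.0054,"dy":-0.0022,"dz":0,"ax":0,"ay":0,"az":0},
    {"dx":-0.0057,"dy":-0.0012,"dz":0,"ax":0,"ay":0,"az":0},
  ],
)

```text
clock: 7.4
position: [0.5276, -0.1735, 0.0542]
orientation: [[-0.896, 0.443, 0.0], [0.443, 0.896, -0.001], [-0.001, -0.001, -1.0]]
wrist_force: [1.2, 0.3, -0.3]
opening: 0.001
finger_force: 0.7
```

Now at -83°. I'll go on two rows at a time.

Call:
step_arm(
  steps=[
    {"dx":-0.0058,"dy":-0.0002,"dz":0,"ax":0,"ay":0,"az":0},
    {"dx":-0.0058,"dy":0.0008,"dz":0,"ax":0,"ay":0,"az":0},
  ],
)

```text
clock: 7.6
position: [0.5176, -0.1728, 0.0544]
orientation: [[-0.896, 0.443, 0.004], [0.443, 0.896, -0.001], [-0.004, 0.0, -1.0]]
wrist_force: [3.8, -0.0, -1.4]
opening: 0.006
finger_force: 2.0
```

Call:
step_arm(
  steps=[
    {"dx":-0.0056,"dy":0.0018,"dz":0,"ax":0,"ay":0,"az":0},
    {"dx":-0.0052,"dy":0.0027,"dz":0,"ax":0,"ay":0,"az":0},
  ],
)

```text
clock: 7.8
position: [0.5062, -0.1686, 0.0545]
orientation: [[-0.896, 0.443, 0.002], [0.443, 0.896, -0.002], [-0.003, -0.001, -1.0]]
wrist_force: [3.5, -2.1, 0.3]
opening: 0.004
finger_force: 1.5
```

Call:
step_arm(
  steps=[
    {"dx":-0.0046,"dy":0.0036,"dz":0,"ax":0,"ay":0,"az":0},
    {"dx":-0.0039,"dy":0.0043,"dz":0,"ax":0,"ay":0,"az":0},
  ],
)

```text
clock: 8.0
position: [0.4992, -0.1635, 0.0547]
orientation: [[-0.896, 0.444, 0.006], [0.444, 0.896, -0.006], [-0.009, -0.003, -1.0]]
wrist_force: [8.6, -12.1, -5.1]
opening: 0.005
finger_force: 5.9
```

Call:
step_arm(
  steps=[
    {"dx":-0.0031,"dy":0.005,"dz":0,"ax":0,"ay":0,"az":0},
    {"dx":-0.0022,"dy":0.0054,"dz":0,"ax":0,"ay":0,"az":0},
  ],
)

```text
clock: 8.2
position: [0.499, -0.1623, 0.0557]
orientation: [[-0.893, 0.449, 0.019], [0.449, 0.893, -0.02], [-0.026, -0.009, -1.0]]
wrist_force: [13.2, -25.4, -14.0]
opening: 0.006
finger_force: 13.0
```

It stopped hard: force rose to about 29 N with no further motion. Total turn was about 4 rad. I'll back off, lift and check the ear in the picture.

Call:
step_arm(
  steps=[
    {"dx":0.0022,"dy":-0.0054,"dz":0,"ax":0,"ay":0,"az":0},
    {"dx":0.0031,"dy":-0.005,"dz":0,"ax":0,"ay":0,"az":0},
    {"dx":0.0039,"dy":-0.0043,"dz":0,"ax":0,"ay":0,"az":0},
    {"dx":0.0046,"dy":-0.0036,"dz":0,"ax":0,"ay":0,"az":0},
    {"dx":0,"dy":0,"dz":0,"ax":0,"ay":0,"az":0},
    {"dx":0,"dy":0,"dz":0.03,"ax":0,"ay":0,"az":0},
    {"dx":0,"dy":0,"dz":0.03,"ax":0,"ay":0,"az":0},
    {"dx":0,"dy":0,"dz":0,"ax":0,"ay":0,"az":0},
  ],
)

```text
clock: 9.0
position: [0.5072, -0.167, 0.1169]
orientation: [[-0.897, 0.441, 0.005], [0.441, 0.897, -0.001], [-0.005, 0.002, -1.0]]
wrist_force: [0.6, -0.8, 1.0]
opening: 0.007
finger_force: 0.0
```

Call:
step_arm(
  steps=[
    {"dx":0.002,"dy":-0.035,"dz":0,"ax":0,"ay":0,"az":0},
    {"dx":0.002,"dy":-0.035,"dz":0,"ax":0,"ay":0,"az":0},
    {"dx":0.002,"dy":-0.035,"dz":0,"ax":0,"ay":0,"az":0},
    {"dx":0.002,"dy":-0.035,"dz":0,"ax":0,"ay":0,"az":0},
    {"dx":0,"dy":0,"dz":0,"ax":0,"ay":0,"az":0},
    {"dx":0,"dy":0,"dz":0,"ax":0,"ay":0,"az":0},
  ],
)

```text
clock: 9.6
position: [0.5123, -0.3068, 0.1126]
orientation: [[-0.896, 0.444, -0.003], [0.444, 0.896, 0.003], [0.004, 0.001, -1.0]]
wrist_force: [0.2, 1.7, 0.0]
opening: 0.003
finger_force: 0.0
```

Call:
step_arm(
  steps=[
    {"dx":0.006,"dy":-0.013,"dz":0,"ax":0,"ay":0,"az":0},
    {"dx":0,"dy":0,"dz":0,"ax":0,"ay":0,"az":0},
    {"dx":0,"dy":0,"dz":-0.02,"ax":0,"ay":0,"az":0},
    {"dx":0,"dy":0,"dz":-0.02,"ax":0,"ay":0,"az":0},
    {"dx":0,"dy":0,"dz":-0.01,"ax":0,"ay":0,"az":0},
    {"dx":0,"dy":0,"dz":-0.008,"ax":0,"ay":0,"az":0},
    {"dx":0,"dy":0,"dz":0,"ax":0,"ay":0,"az":0},
  ],
)

```text
clock: 10.3
position: [0.5192, -0.3193, 0.0551]
orientation: [[-0.897, 0.442, -0.002], [0.442, 0.897, 0.002], [0.002, 0.001, -1.0]]
wrist_force: [0.3, -0.0, -0.7]
opening: 0.003
finger_force: 0.0
```

```bash
python3 - <<'E'
from h import *
d=cam("top")["frame"][215:330,320:430];cv2.imwrite("pics/t6.png",cv2.resize(d,None,fx=5,fy=5,interpolation=cv2.INTER_CUBIC))
s=ctrl.get_state();print(s["position"],s["wrist_force"])
r=.0335;a=np.radians(177-10*np.arange(0,7));x=r*np.cos(a);y=r*np.sin(a)
print(np.c_[np.diff(x),np.diff(y)].round(4).tolist())
E
```

```text
[ 0.51965024 -0.32004326  0.05595824] [ 0.26062368 -0.23222007  1.13323254]
[[0.0008, 0.0058], [0.0018, 0.0056], [0.0027, 0.0052], [0.0036, 0.0046], [0.0043, 0.0039], [0.005, 0.0031]]
```

View pics/t6.png

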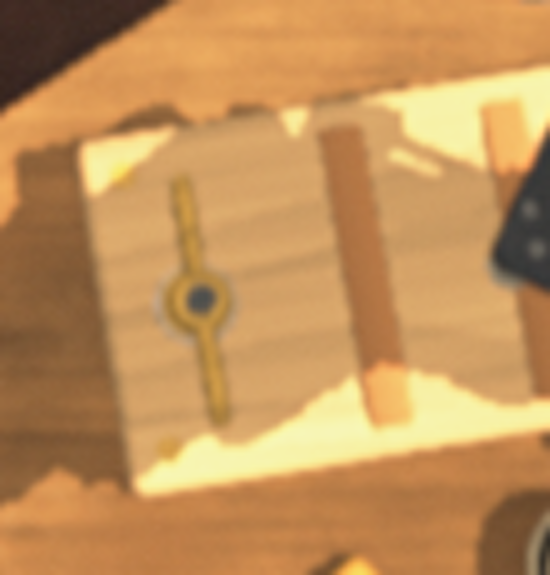

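The left nut's ears now lie squarely across the boards, so it is home after about 4.17 rad. The right nut should take about 4.5 rad and end the same way. Its first rows go from 177° to 117°, then on.

Call:
step_arm(
  steps=[
    {"dx":0.0008,"dy":0.0058,"dz":-0.002,"ax":0,"ay":0,"az":0},
    {"dx":0.0018,"dy":0.0056,"dz":0,"ax":0,"ay":0,"az":0},
    {"dx":0.0027,"dy":0.0052,"dz":0,"ax":0,"ay":0,"az":0},
    {"dx":0.0036,"dy":0.0046,"dz":0,"ax":0,"ay":0,"az":0},
    {"dx":0.0043,"dy":0.0039,"dz":0,"ax":0,"ay":0,"az":0},
    {"dx":0.005,"dy":0.0031,"dz":0,"ax":0,"ay":0,"az":0},
  ],
)

```text
clock: 10.95
position: [0.5381, -0.292, 0.0541]
orientation: [[-0.897, 0.442, -0.0], [0.442, 0.897, -0.0], [0.0, -0.0, -1.0]]
wrist_force: [-1.5, -1.5, 0.3]
opening: 0.003
finger_force: 0.7
```

Call:
step_arm(
  steps=[
    {"dx":0.0054,"dy":0.0022,"dz":0,"ax":0,"ay":0,"az":0},
    {"dx":0.0057,"dy":0.0012,"dz":0,"ax":0,"ay":0,"az":0},
    {"dx":0.0058,"dy":0.0002,"dz":0,"ax":0,"ay":0,"az":0},
    {"dx":0.0058,"dy":-0.0008,"dz":0,"ax":0,"ay":0,"az":0},
  ],
)

```text
clock: 11.35
position: [0.5591, -0.2895, 0.0535]
orientation: [[-0.896, 0.443, -0.004], [0.443, 0.896, 0.001], [0.004, -0.001, -1.0]]
wrist_force: [-4.0, -0.1, -0.1]
opening: 0.008
finger_force: 1.9
```

Call:
step_arm(
  steps=[
    {"dx":0.0056,"dy":-0.0018,"dz":0,"ax":0,"ay":0,"az":0},
    {"dx":0.0052,"dy":-0.0027,"dz":0,"ax":0,"ay":0,"az":0},
    {"dx":0.0046,"dy":-0.0036,"dz":0,"ax":0,"ay":0,"az":0},
    {"dx":0.0039,"dy":-0.0043,"dz":0,"ax":0,"ay":0,"az":0},
  ],
)

```text
clock: 11.75
position: [0.5815, -0.3013, 0.0541]
orientation: [[-0.897, 0.442, 0.002], [0.442, 0.897, 0.001], [-0.001, 0.002, -1.0]]
wrist_force: [-1.7, 2.1, 0.6]
opening: 0.005
finger_force: 1.0
```

Call:
step_arm(
  steps=[
    {"dx":0.0031,"dy":-0.005,"dz":0,"ax":0,"ay":0,"az":0},
    {"dx":0.0022,"dy":-0.0054,"dz":0,"ax":0,"ay":0,"az":0},
    {"dx":0.0012,"dy":-0.0057,"dz":0,"ax":0,"ay":0,"az":0},
    {"dx":0.0002,"dy":-0.0058,"dz":0,"ax":0,"ay":0,"az":0},
    {"dx":-0.0008,"dy":-0.0058,"dz":0,"ax":0,"ay":0,"az":0},
    {"dx":-0.0018,"dy":-0.0056,"dz":0,"ax":0,"ay":0,"az":0},
    {"dx":-0.0027,"dy":-0.0052,"dz":0,"ax":0,"ay":0,"az":0},
  ],
)

```text
clock: 12.45
position: [0.5819, -0.3414, 0.0544]
orientation: [[-0.897, 0.443, 0.002], [0.443, 0.897, -0.001], [-0.002, -0.0, -1.0]]
wrist_force: [1.6, 3.0, 0.5]
opening: 0.004
finger_force: 1.0
```

Call:
step_arm(
  steps=[
    {"dx":-0.0036,"dy":-0.0046,"dz":0,"ax":0,"ay":0,"az":0},
    {"dx":-0.0043,"dy":-0.0039,"dz":0,"ax":0,"ay":0,"az":0},
    {"dx":-0.005,"dy":-0.0031,"dz":0,"ax":0,"ay":0,"az":0},
    {"dx":-0.0054,"dy":-0.0022,"dz":0,"ax":0,"ay":0,"az":0},
    {"dx":-0.0057,"dy":-0.0012,"dz":0,"ax":0,"ay":0,"az":0},
  ],
)

```text
clock: 12.95
position: [0.5567, -0.3564, 0.0542]
orientation: [[-0.896, 0.443, 0.0], [0.443, 0.896, -0.001], [-0.001, -0.001, -1.0]]
wrist_force: [1.9, -0.1, -0.4]
opening: 0.007
finger_force: 0.6
```

Call:
step_arm(
  steps=[
    {"dx":-0.0058,"dy":-0.0002,"dz":0,"ax":0,"ay":0,"az":0},
    {"dx":-0.0058,"dy":0.0008,"dz":0,"ax":0,"ay":0,"az":0},
  ],
)

```text
clock: 13.15
position: [0.5463, -0.3555, 0.0543]
orientation: [[-0.896, 0.443, 0.003], [0.443, 0.896, -0.001], [-0.003, -0.0, -1.0]]
wrist_force: [4.2, 0.7, -1.1]
opening: 0.005
finger_force: 1.9
```

Call:
step_arm(
  steps=[
    {"dx":-0.0056,"dy":0.0018,"dz":0,"ax":0,"ay":0,"az":0},
    {"dx":-0.0052,"dy":0.0027,"dz":0,"ax":0,"ay":0,"az":0},
  ],
)

```text
clock: 13.35
position: [0.5353, -0.3514, 0.0546]
orientation: [[-0.897, 0.443, 0.002], [0.443, 0.897, -0.002], [-0.003, -0.001, -1.0]]
wrist_force: [2.8, -0.5, -1.2]
opening: 0.008
finger_force: 1.5
```

Call:
step_arm(
  steps=[
    {"dx":-0.0046,"dy":0.0036,"dz":0,"ax":0,"ay":0,"az":0},
    {"dx":-0.0039,"dy":0.0043,"dz":0,"ax":0,"ay":0,"az":0},
  ],
)

```text
clock: 13.55
position: [0.5271, -0.3456, 0.0547]
orientation: [[-0.896, 0.444, 0.004], [0.444, 0.896, -0.006], [-0.006, -0.004, -1.0]]
wrist_force: [7.2, -10.2, -4.2]
opening: 0.007
finger_force: 4.8
```

Call:
step_arm(
  steps=[
    {"dx":-0.0031,"dy":0.005,"dz":0,"ax":0,"ay":0,"az":0},
    {"dx":-0.0022,"dy":0.0054,"dz":0,"ax":0,"ay":0,"az":0},
  ],
)

```text
clock: 13.75
position: [0.5262, -0.3447, 0.0563]
orientation: [[-0.895, 0.446, 0.016], [0.446, 0.895, -0.023], [-0.025, -0.013, -1.0]]
wrist_force: [12.8, -21.1, -10.8]
opening: 0.001
finger_force: 11.1
```

The right nut is against its stop too. I'll back off, lift and move well clear to the left, then check both ears numerically.

Call:
step_arm(
  steps=[
    {"dx":0.0022,"dy":-0.0054,"dz":0,"ax":0,"ay":0,"az":0},
    {"dx":0.0031,"dy":-0.005,"dz":0,"ax":0,"ay":0,"az":0},
    {"dx":0.0039,"dy":-0.0043,"dz":0,"ax":0,"ay":0,"az":0},
    {"dx":0.0046,"dy":-0.0036,"dz":0,"ax":0,"ay":0,"az":0},
    {"dx":0,"dy":0,"dz":0,"ax":0,"ay":0,"az":0},
    {"dx":0,"dy":0,"dz":0.04,"ax":0,"ay":0,"az":0},
    {"dx":0,"dy":0,"dz":0.04,"ax":0,"ay":0,"az":0},
    {"dx":0,"dy":0,"dz":0.04,"ax":0,"ay":0,"az":0},
  ],
)

```text
clock: 14.55
position: [0.5339, -0.3487, 0.1745]
orientation: [[-0.897, 0.442, -0.003], [0.442, 0.897, 0.003], [0.004, 0.001, -1.0]]
wrist_force: [0.1, -0.9, -0.0]
opening: 0.004
finger_force: 0.0
```

Call:
step_arm(
  steps=[
    {"dx":-0.005,"dy":0.045,"dz":0,"ax":0,"ay":0,"az":0},
    {"dx":-0.005,"dy":0.045,"dz":0,"ax":0,"ay":0,"az":0},
    {"dx":-0.005,"dy":0.045,"dz":0,"ax":0,"ay":0,"az":0},
    {"dx":-0.005,"dy":0.045,"dz":0,"ax":0,"ay":0,"az":0},
    {"dx":-0.005,"dy":0.045,"dz":0,"ax":0,"ay":0,"az":0},
    {"dx":-0.005,"dy":0.045,"dz":0,"ax":0,"ay":0,"az":0},
    {"dx":-0.005,"dy":0.045,"dz":0,"ax":0,"ay":0,"az":0},
    {"dx":-0.005,"dy":0.045,"dz":0,"ax":0,"ay":0,"az":0},
  ],
)

```text
clock: 15.35
position: [0.493, 0.012, 0.1738]
orientation: [[-0.897, 0.442, -0.002], [0.442, 0.897, 0.0], [0.002, -0.001, -1.0]]
wrist_force: [1.2, 0.1, -0.7]
opening: 0.001
finger_force: 0.0
```

Call:
step_arm(
  steps=[
    {"dx":-0.005,"dy":0.045,"dz":0,"ax":0,"ay":0,"az":0},
    {"dx":-0.005,"dy":0.045,"dz":0,"ax":0,"ay":0,"az":0},
    {"dx":-0.005,"dy":0.045,"dz":0,"ax":0,"ay":0,"az":0},
    {"dx":-0.005,"dy":0.045,"dz":0,"ax":0,"ay":0,"az":0},
    {"dx":-0.005,"dy":0.045,"dz":0,"ax":0,"ay":0,"az":0},
    {"dx":0,"dy":0,"dz":0,"ax":0,"ay":0,"az":0},
    {"dx":0,"dy":0,"dz":0,"ax":0,"ay":0,"az":0},
    {"dx":0,"dy":0,"dz":0,"ax":0,"ay":0,"az":0},
  ],
)

```text
clock: 16.15
position: [0.4694, 0.2327, 0.1737]
orientation: [[-0.896, 0.444, -0.001], [0.444, 0.896, -0.002], [0.0, -0.002, -1.0]]
wrist_force: [-0.6, -0.3, -0.5]
opening: 0.005
finger_force: 0.0
```

```bash
python3 - <<'E'
from h import *
d=cam("top");f=d["frame"];a=cv2.imread("pics/top0.png");cv2.imwrite("pics/end.png",f)
s=ctrl.get_state();print(s["position"],s["wrist_force"])
# brass = strong saturation, darker than board; fit axis within 50mm of each nut
hsv=cv2.cvtColor(f,cv2.COLOR_BGR2HSV)
for n,c,ang in(("L",(.5233,-.1395),9),("R",(.552,-.321),9)):
    best=[]
    for t in range(0,180,3):
        u=np.array([np.cos(np.radians(t)),np.sin(np.radians(t))])
        P=[[c[0]+k*u[0],c[1]+k*u[1],.095] for k in [*np.linspace(-.042,-.018,9),*np.linspace(.018,.042,9)]]
        q=w2px(d,P).round().astype(int);best.append((hsv[q[:,1],q[:,0],1].mean().round(),t))
    print(n,sorted(best)[::-1][:5])
# things: compare patches before/after
for n,(u,v) in dict(tin=(432,195),pot=(509,253),spool=(441,329),wax=(387,342)).items():
    p=a[v-22:v+22,u-22:u+22];r=cv2.matchTemplate(f[v-34:v+34,u-34:u+34],p,cv2.TM_CCOEFF_NORMED);_,m,_,l=cv2.minMaxLoc(r);print(n,round(m,2),l[0]-12,l[1]-12)
E
```

```text
[0.46975265 0.23239893 0.17384709] [-0.64088787  1.02478366  0.28579426]
L [(np.float64(156.0), 9), (np.float64(153.0), 12), (np.float64(152.0), 6), (np.float64(143.0), 15), (np.float64(142.0), 3)]
R [(np.float64(146.0), 9), (np.float64(146.0), 6), (np.float64(145.0), 12), (np.float64(140.0), 3), (np.float64(139.0), 15)]
tin 1.0 0 0
pot 0.99 0 0
spool 1.0 0 0
wax 1.0 0 0
```

Both nuts' ears lie at 9°, square to the press, and none of the bystanders has moved. I'll hand in.

```bash
python3 -c "
from plant import ctrl
print(ctrl.close_job())"
```

```text
the job is handed in; nothing more can be done
None
```

Both wing nuts were turned clockwise until they stopped hard, the spool, wax, pot and tin show no movement, and the arm is clear; the job is handed in at about 16 s, though it printed no verdict.

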